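Release the air stem from its push-in fitting and rack it

TASK

The airbrush's rigid steel air stem is still locked in the push-in fitting on the small air block. Push the fitting's round release collar all the way in, but without leaning hard on it, and draw the stem out while the collar is held in - never wrench the stem against the locked grip. Then stand the stem upright on the floor of the empty recess of the wooden rack, let go, and leave the other things where they are.

Things in the scene. Friction and masses are not known exactly. Their poses are not given: they have to be found in the camera images.
- stem_mid (a point): The steel air stem: straight tube, 14 mm in diameter, 72 mm long, with a wider foot (20 mm diameter, 5 mm high) at its lower end; about 80 g. This point is on its axis half-way up, 36 mm above the foot's underside; z along the stem. At the start the foot sits on the floor of the fitting's bore, 28 mm below the collar's top (20 mm when the collar is in); 44 mm of tube stand above the collar.
- stem_foot (a point): Centre of the underside of the stem's foot; z up along the stem. Teeth above the foot hold it until the collar is more than about 4 mm in and bite again when it comes back to that; lifted from a fully pushed collar, the foot gets past them within 4 mm and stays free as the collar springs back. It must rise over 28 mm to clear the collar. Over 20 N between stem and fitting spoils the teeth.
- collar_top (a point): Release collar: a black ring round the stem, 48 mm outer and 23 mm inner diameter; this point is on its axis, level with its upper face; z up. It goes down 8 mm into the block against a spring: starts to move at about 5 N, bottoms at about 8 N, is spoilt above 16 N. Two opened fingertips can press it either side of the stem, then close on the stem while still pressing, and rise with it.
- collar: The same collar ring, but its origin: 54 mm below its upper face, on its axis, which is at the centre of the block's underside while the collar is out; it moves down with the collar.
- block: Aluminium air block, 70 x 120 x 40 mm, origin at centre of underside, x along its short, y along its long side, z up; fitting in the middle of its top. It floats on soft springs over a fixed base plate (110 x 130 mm): pushing the collar first sinks the block by 4 to 18 mm until its rubber buffers meet, differently each time, so neither pose nor hand travel tells when the collar is in; force does.
- recess_floor (a point): Centre of the floor of the empty round recess of the fixed wooden rack (60 x 190 mm, top 30 mm above the bench). Three recesses in a row, 60 mm apart; the empty one is an end one, 27 mm in diameter and 15 mm deep, so its mouth is 15 mm above this point. z up, y along the rack, pointing away from the taken recesses.
- spare0: Bystander: brass nozzle, 20 mm in diameter, 42 mm tall, standing in the far end recess; origin at the centre of its underside.
- spare1: Bystander: the same kind of nozzle in the middle recess.
- jar: Bystander: small glass paint jar, 48 mm in diameter, 60 mm tall; origin at the centre of its underside.
- tin: Bystander: flat grey tin, 60 x 100 x 18 mm; origin at the centre of its underside.
Not all that is in view belongs to the job. What is shaped like the part that bears collar_top but blue or orange is not meant.

How it is judged (in metres and radians):
On the way, in this order (a step that is already met when the one before it is completed fails the run):
1. the collar is pushed in at least 6 mm while the stem is still in the fitting (z of collar in the frame of block below -0.006 m and z of stem_foot in the frame of block below 0.033 m and horizontal distance between stem_foot and block below 0.006 m), for 0.1 s.
2. the stem is drawn out clear of the collar (z of stem_foot in the frame of collar_top above 0.005 m), for 0.1 s.
At the end, for the whole second after the job is handed in: The stem stands still and upright (within 0.15 rad, right way up) in the rack's empty recess, its foot on the floor (within 3 mm) and within 7 mm of the centre, released (horizontal distance between stem_foot and recess_floor below 0.007 m and z of stem_foot in the frame of recess_floor below 0.003 m and angle between stem_mid's own z axis and vertical below 0.15 rad and linear speed of stem below 0.02 m/s); the robot touches nothing.
It fails at once if the collar is pressed harder than 16 N (contact force between anything else and collar above 16 N).
It fails at once if the stem is wrenched against the fitting with more than 20 N (contact force between stem and block above 20 N).
It fails at once if a bystander is moved more than 20 mm (distance of any of spare0, spare1, jar, tin from where it was at the start of the episode above 0.02 m).
It also fails if it takes over 45 s, if anything falls off the work surface, if the arm or the gripper's body presses on something with over 40 N, if the wrist force passes 120 N, or if a joint passes its speed limit or range.

ROBOT

A 6-joint arm with a two-finger parallel gripper is mounted at the origin on the work surface. World frame = base frame: x ahead of the robot, y to its left, z up, the work surface at z = 0. Lengths are in mm, angles in rad, forces in N, time in s.
With the tool pointing down it reaches from about 275 to 750 mm from the base axis. Payload 10.2 kg.
Tool frame: the origin (TCP) lies on the front face of the gripper's body, between the roots of the fingers; the fingertips stand 73 mm ahead of it and the grasp point (between the pads) lies 54 mm ahead of it; z points along the fingers, y is the direction in which the jaws open and shut (so a half turn about z gives the same grasp; the last joint's range is limited). The gripper opens to 85 mm and grips with 20 to 120 N. Pads are 22 mm wide; open, the fingers measure 114 mm over their backs; the gripper's body (76 mm by 85 mm) begins 54 mm behind the grasp point. The pads swing forward as they close: fully open they stand 13 mm farther back than shut.
Start: joints at [1.008, 0.313, 1.498, -0, 1.331, -0.223], TCP at [174.995, 494.983, 303.894] pointing down, gripper open.
Joint ranges: [-2.94, 2.94], [-0.97, 2.17], [0.19, 2.56], [-1.23, 4.37], [0.02, 3.11], [-2.88, 2.88]. Speed limits (rad/s): [2.39, 2.39, 3.01, 3.14, 3.14, 3.14].

INTERFACE

Orientations are given as a unit quaternion [w, x, y, z].
In Python, from rig import ctrl gives the robot as it stands.
- The arm moves only by the tool move_arm, never from a script. Its argument "series" is a list of rows, each a list of 3 entries, a list of its own where there are three numbers: the shift along the tool's x, y, z in mm, then the turn about the tool's z in degrees, then the opening, from 0 (shut) to 1 (fully open). In form: [[[tx, ty, tz], yaw, grip], ...]. A call has 1 to 10 rows; each row is the pose to reach, as a shift and turn from the pose commanded when the call began, along the tool's axes at that moment; what a row does not reach only later rows make up. A row lasts 1/8 s, in which the tool goes at most 62.5 mm and 10.7 degrees, less where a joint would pass 70% of its speed; a pose out of reach is approached as far as the arm can. A call with a gripper value outside its range is refused whole. The fingers move at their own pace and stop on an object; "force" is the grip in N (left out, the last holds). Time passes only in rows, so rows that repeat a pose let the fingers close. It gives the time, the measured TCP pose, the force and the opening at its end, in the units of the state.
- ctrl.sense(): the state, without advancing time (a new reading comes with each control period).
- ctrl.capture(name): name is "side" or "top" or "wrist"; returns (picture, depth): 420x560x3 uint8, red, green, blue; 420x560 float32, mm along the optical axis (not along the pixel's ray), 0 where there is no reading.
- ctrl.camera_model(name): a dict with "fov_y" (degrees; the focal length in pixels is half the picture's height over the tangent of half this angle, whatever the lens; pixels are square), "cx", "cy" (the principal point, pixels), "rvec" (rotation vector, rad) and "tvec" (3), from world to camera coordinates, as OpenCV has them. Camera axes: x right, y down, z forward; pixel columns grow to the right and rows downward; lengths in mm; the calibration is good to about 2 mm. The wrist camera is an equidistant fisheye: a pixel r from the principal point sees the ray r / f radians off the axis. A picture is of the moment at which its call begins: read the wrist's pose just before it. camera_model takes no time and is no camera call; for the wrist camera it gives the pose at the moment of the call.
- ctrl.finish_job(): hands the job in, once; it reports no verdict.
The state is a dict: "time_s": time; "joints": joint angles; "dq": joint speeds; "tau": joint torques, N m; "eef_pos": TCP position; "ee_rot": TCP orientation; "force": force on the tool from outside, world axes, zero at the start; "wrist_torque": the same for the moment, N m; "grip_width": opening from 0.0 (shut) to 1.0 (fully open).
Only numpy, scipy, OpenCV 4.12 (cv2) and the standard library are available. Lean on these libraries where they do the work, as an engineer would, in place of code of your own. Each camera call takes 0.05 s, during which the arm holds its last target.

## Working session

There is one attempt and no reset: what is moved stays moved. The work goes in short steps, Python scripts to look and compute and a tool call to move; the robot and the scene stay as the last step left them, time stands still between calls to the robot, and variables do not carry over. Pictures are saved under pics/ and viewed, and the job is handed in when it is done.

Besides the shell and the picture viewer there is one more tool, called by a JSON object that holds its "method" and its "body", one argument or row to a line. move_arm: Moves the arm, as the interface text tells. Its arguments: {"type":"object","properties":{"series":{"type":"array","items":{"type":"array"}},"force":{"type":"number"}},"required":["series"]}

```bash
mkdir -p pics; ls; python3 - <<'E'
from rig import ctrl
import cv2,numpy as np
s=ctrl.sense();print(s)
for n in("side","top","wrist"):
    m=ctrl.camera_model(n);print(n,m)
    p,d=ctrl.capture(n);cv2.imwrite(f"pics/{n}0.png",p[:,:,::-1]);np.savez(f"pics/{n}0.npz",p=p,d=d,fov=m["fov_y"],cx=m["cx"],cy=m["cy"],rvec=m["rvec"],tvec=m["tvec"])
E
```

```text
pics
{'time_s': 0.0, 'joints': array([ 1.00756769e+00,  3.13449127e-01,  1.49846869e+00,  2.96770261e-05,
        1.33101809e+00, -2.23368656e-01]), 'dq': array([ 0.00046887, -0.00028587, -0.0005328 , -0.00085484, -0.00012295,
       -0.00129254]), 'tau': array([ 4.69737079e-04, -4.12266004e+01, -2.59748268e+01, -1.18345897e-04,
        4.03627098e-03, -2.30954191e-05]), 'eef_pos': array([174.90526035, 494.82029286, 303.32356922]), 'ee_rot': array([-2.70703071e-04,  1.69116792e-01,  9.85595789e-01, -6.14823388e-04]), 'force': array([0.56033192, 0.66632384, 0.73837204]), 'wrist_torque': array([0.01167142, 0.0045882 , 0.01473161]), 'grip_width': 1.0058008145539115}
side {'fov_y': 45.87052777099928, 'cx': 284.85123687202434, 'cy': 213.94358387376963, 'rvec': array([ 2.06761577, -0.61152002,  0.33645885]), 'tvec': array([-443.93209654,  258.0200984 ,  694.83939454])}
top {'fov_y': 50.76365929102294, 'cx': 271.05104705948077, 'cy': 204.7866143225414, 'rvec': array([ 2.15628972, -2.1783607 ,  0.14555467]), 'tvec': array([ 29.13100614, 547.06452165, 888.0358545 ])}
wrist {'fov_y': 65.70646984690485, 'cx': 274.7355297903362, 'cy': 207.87628252383897, 'rvec': array([-2.35751984, -1.6654895 , -0.24928771]), 'tvec': array([-524.77298575,  -37.83453082,  379.54843571])}
```

View pics/side0.png

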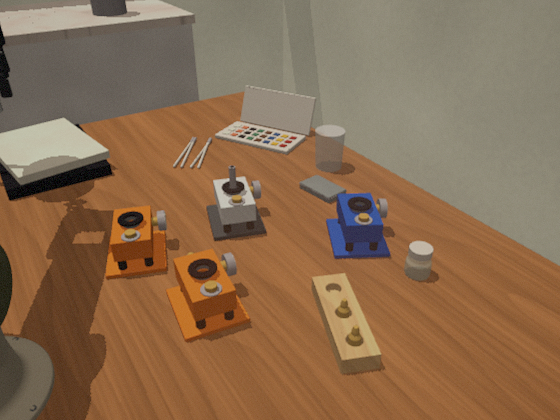

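View pics/top0.png

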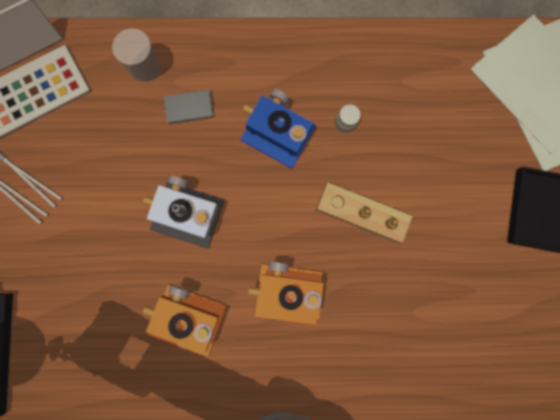

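View pics/wrist0.png

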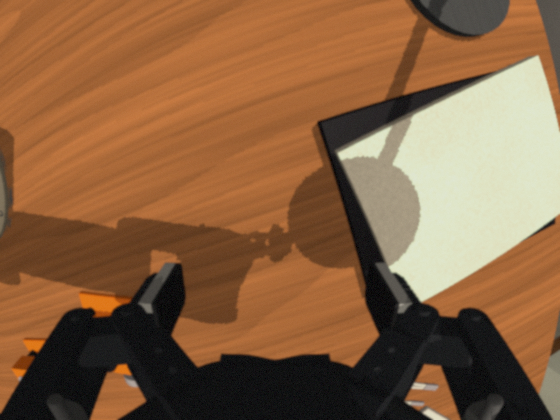

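Side view: the aluminium block with the stem is at about (234,195). The orange blocks at (132,235) and (205,285) and the blue one at (360,215) are decoys. The rack is at (345,320), with its empty recess at about (334,288). Top view: collar and stem at (181,210), empty recess at (337,202). Next I'll crop and measure.

```bash
cat > h.py <<'E'
import numpy as np,cv2
def load(n):
    return np.load(f"pics/{n}.npz")
def K(m):
    f=210/np.tan(np.radians(float(m["fov"] if "fov" in m else m["fov_y"]))/2);return np.array([[f,0,float(m["cx"])],[0,f,float(m["cy"])],[0,0,1]])
def ray(m,u,v,fish=False):
    k=K(m);R=cv2.Rodrigues(np.array(m["rvec"]))[0];t=np.array(m["tvec"])
    x=(u-k[0,2])/k[0,0];y=(v-k[1,2])/k[1,1]
    if fish:
        r=np.hypot(x,y);d=np.array([x/r*np.sin(r),y/r*np.sin(r),np.cos(r)]) if r>0 else np.array([0,0,1.])
    else: d=np.array([x,y,1.])
    return -R.T@t,R.T@d
def onz(m,u,v,z,fish=False):
    c,d=ray(m,u,v,fish);return c+d*(z-c[2])/d[2]
def proj(m,P):
    R=cv2.Rodrigues(np.array(m["rvec"]))[0];p=R@np.array(P,float)+np.array(m["tvec"]);q=K(m)@p;return q[:2]/q[2]
def pt(m,u,v,d):
    c,r=ray(m,u,v);return c+r*d
E
python3 - <<'E'
from h import *
for n,(x,y,w,h) in {"top0":(130,160,120,90),"side0":(195,150,100,95)}.items():
    m=load(n);p=m["p"][y:y+h,x:x+w,::-1];cv2.imwrite(f"pics/c_{n}.png",cv2.resize(p,None,fx=6,fy=6,interpolation=cv2.INTER_CUBIC))
for n,(x,y,w,h) in {"top0":(310,175,110,75),"side0":(300,265,90,110)}.items():
    m=load(n);p=m["p"][y:y+h,x:x+w,::-1];cv2.imwrite(f"pics/r_{n}.png",cv2.resize(p,None,fx=5,fy=5,interpolation=cv2.INTER_CUBIC))
t=load("top0")
for u,v in[(181,210),(337,202),(365,212),(392,223),(171,207),(210,215),(189,208),(350,117)]:
    print((u,v),t["d"][v,u],pt(t,u,v,t["d"][v,u]).round(1))
E
```

```text
(181, 210) 835.7825 [529.4 195.  112.6]
(337, 202) 940.28723 [ 554.  -116.9   15.3]
(365, 212) 902.85944 [ 528.5 -167.6   50.8]
(392, 223) 901.7037 [ 505.6 -222.2   50.1]
(171, 207) 860.52106 [538.1 219.   88.4]
(210, 215) 872.3267 [523.  144.8  75.8]
(189, 208) 858.2267 [535.6 183.7  90.9]
(350, 117) 918.6722 [ 726.2 -141.9   58. ]
```

View pics/c_top0.png

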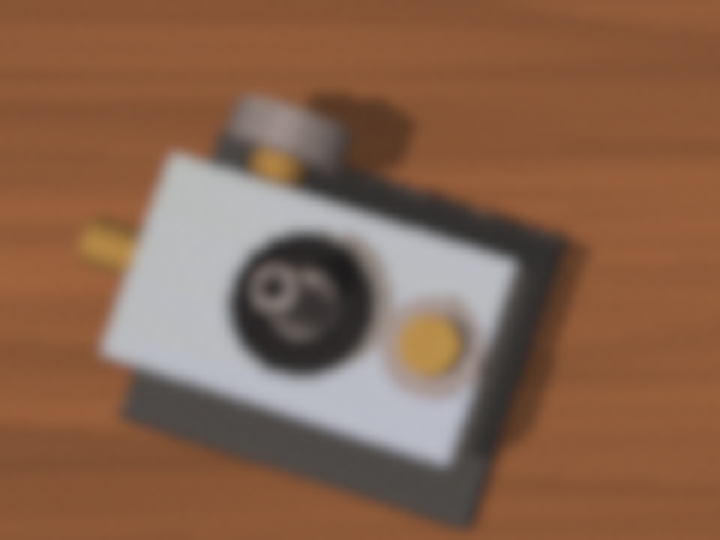

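View pics/c_side0.png

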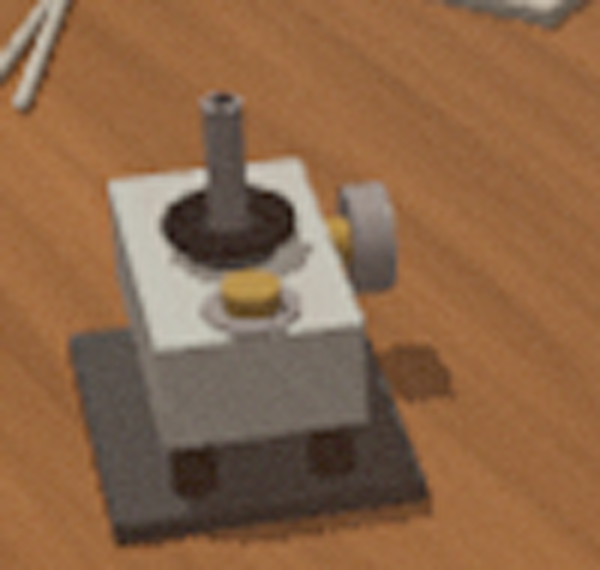

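View pics/r_top0.png

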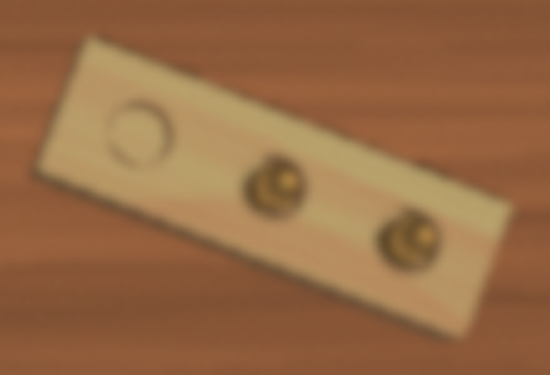

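View pics/r_side0.png

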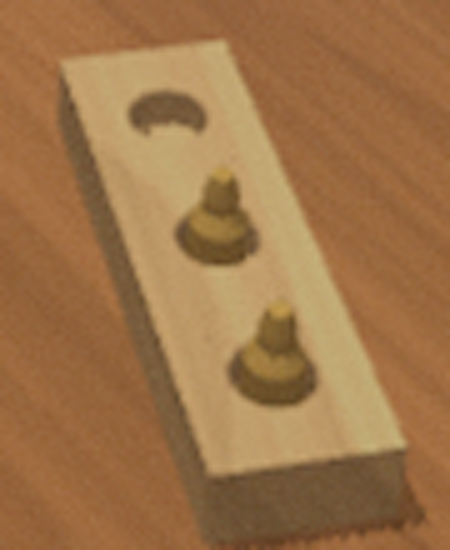

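Top crop: the collar centre is at about (180.1,210.3) and the stem's top ring is at about (175.3,207.7). The gold-capped gauge is at (201.5,217), and the knob at (177,182) is beyond the long side. Side crop: the stem stands in the black collar of the grey block. The only collar-like alternatives are the blue one at top (280,121) and the orange ones at (291,297) and (181,325), so I choose the grey block. Rack crop: the empty recess is centred at about (337.5,202).

```bash
python3 - <<'E'
from h import *
t=load("top0");s=load("side0")
# collar ring height via depth
P=[]
for a in np.linspace(0,2*np.pi,40,endpoint=False):
    u,v=180.1+9*np.cos(a),210.3+9*np.sin(a);d=t["d"][int(round(v)),int(round(u))];P.append(pt(t,round(u),round(v),d)[2])
print("ring z",np.percentile(P,[10,50,90]))
for n,m,c in(("top",t,(160,195,215,230)),("side",s,(220,185,250,215))):
    g=m["p"].astype(int); mask=(g.max(2)<75)&(g.max(2)-g.min(2)<30)
    x0,y0,x1,y1=c
    mk=np.zeros(mask.shape,np.uint8);mk[y0:y1,x0:x1]=mask[y0:y1,x0:x1]
    cs=max(cv2.findContours(mk,cv2.RETR_EXTERNAL,cv2.CHAIN_APPROX_NONE)[0],key=cv2.contourArea)
    print(n,cv2.fitEllipse(cv2.convexHull(cs)),cv2.boundingRect(cs))
for z in(84,88,92): print(z,onz(t,180.1,210.3,z).round(1), onz(t,175.3,207.7,z+44).round(1))
# side stem top: crop (222,102)/6 ; base collar centre (230,224)/6
print("side top",(195+222/6-.4,150+102/6-.4))
def tri(a,b):
    c1,d1=ray(t,*a);c2,d2=ray(s,*b);d1/=np.linalg.norm(d1);d2/=np.linalg.norm(d2)
    A=np.stack([d1,-d2],1);l=np.linalg.lstsq(A,c2-c1,rcond=None)[0];p,q=c1+d1*l[0],c2+d2*l[1];return ((p+q)/2).round(1),np.linalg.norm(p-q)
print(tri((175.3,207.7),(231.6,166.6)),tri((180.1,210.3),(195+230/6-.4,150+224/6-.4)))
# block yaw: top plate corners in top crop
cr=[(175,150),(520,262),(445,467),(102,353)]
for c in cr: print(onz(t,130+c[0]/6-.4,160+c[1]/6-.4,80).round(1))
# recess
print("rec",onz(t,310+140/5-.4,175+133/5-.4,30).round(1), onz(s,300+167/5-.4,265+113/5-.4,30).round(1))
for c in [(90,35),(513,205),(465,340),(37,175)]: print(onz(t,310+c[0]/5-.4,175+c[1]/5-.4,30).round(1))
for c in [(62,60),(225,42),(405,447),(212,475)]: print('s',onz(s,300+c[0]/5-.4,265+c[1]/5-.4,30).round(1))
E
```

```text
ring z [86.88899109 88.15593939 90.07914681]
top ((180.0723419189453, 210.18203735351562), (21.247528076171875, 22.575267791748047), 60.44637680053711) (169, 200, 23, 22)
side ((232.90821838378906, 186.73622131347656), (14.786736488342285, 20.627256393432617), 85.94054412841797) (223, 185, 21, 10)
84 [532.  202.1  84. ] [532.1 202.7 128. ]
88 [531.5 201.4  88. ] [531.7 201.9 132. ]
92 [531.1 200.6  92. ] [531.2 201.1 136. ]
side top (231.6, 166.6)
(array([531.6, 202.9, 128.4]), np.float64(1.0552491446865462)) (array([531.8, 203. ,  80.7]), np.float64(1.1439470544396013))
[583.8 245.6  80. ]
[545.7 132.1  80. ]
[478.8 156.2  80. ]
[517. 268.  80.]
rec [ 553.9 -115.7   30. ] [ 550.7 -117.9   30. ]
[595.6 -95.9  30. ]
[ 522.1 -271.    30. ]
[ 466.1 -248.3   30. ]
[536.6 -72.2  30. ]
s [537.  -75.5  30. ]
s [591.3 -98.9  30. ]
s [ 518.7 -272.8   30. ]
s [ 464.9 -250.3   30. ]
```

{"method": "move_arm", "body": {
  "series": [
    [[-48,-17,5],10,0.42],
    [[-96,-35,10],20,0.42],
    [[-145,-52,15],30,0.42],
    [[-193,-70,20],40,0.42],
    [[-241,-87,25],50,0.42],
    [[-289,-105,30],60,0.42],
    [[-338,-122,35],70,0.42],
    [[-386,-140,40],80,0.42],
    [[-434,-157,43],89,0.42],
    [[-434,-157,43],89,0.42]
  ],
  "force": 20
}}

```text
time_s: 1.4
eef_pos: [533.6, 200.0, 259.9]
ee_rot: [-0.0, 0.813, 0.582, -0.001]
force: [-0.5, 0.7, -0.1]
grip_width: 0.416
```

```bash
cat > snap.py <<'E'
import sys
from rig import ctrl
from h import *
for a in sys.argv[1:]:
    n=a.rstrip("0123456789");m=ctrl.camera_model(n);p,d=ctrl.capture(n)
    cv2.imwrite(f"pics/{a}.png",p[:,:,::-1]);np.savez(f"pics/{a}.npz",p=p,d=d,fov=m["fov_y"],cx=m["cx"],cy=m["cy"],rvec=m["rvec"],tvec=m["tvec"])
s=ctrl.sense()
q=s["ee_rot"];print(s["time_s"],"pos",s["eef_pos"].round(1),"yaw y",np.degrees(2*np.arctan2(q[2],q[1])-np.pi/2).round(2),"q",q.round(4),"F",s["force"].round(2),"T",s["wrist_torque"].round(2),"g",round(s["grip_width"],3))
E
python3 snap.py wrist1 side1
```

```text
1.5 pos [531.7 202.2 260.5] yaw y -18.45 q [-3.000e-04  8.113e-01  5.846e-01 -4.000e-04] F [-0.19  0.02  0.28] T [0.04 0.03 0.  ] g 0.421
```

View pics/wrist1.png

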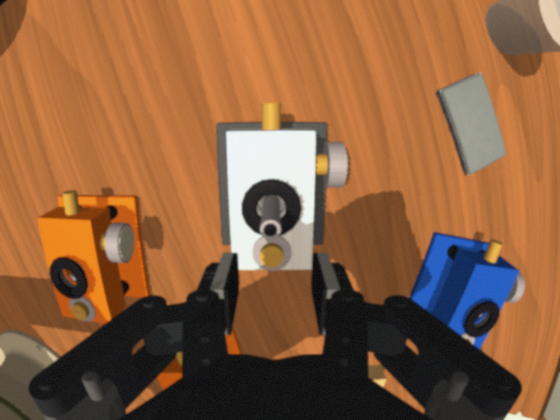

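View pics/side1.png

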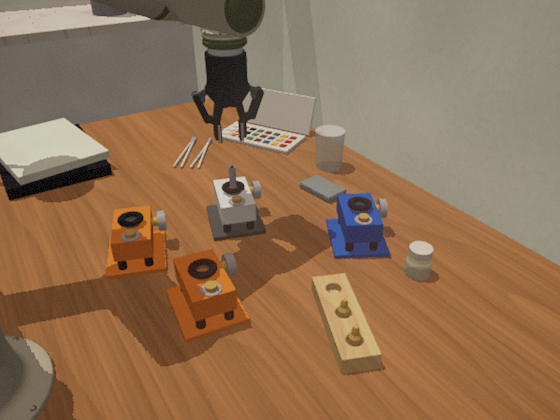

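Wrist view: the stem's top ring is at (270,228) and the collar centre at (272,208). The fingertips lie either side at columns of about 228 and 322. The jaws are across the block's short side, clear of the gauge and knob.

```bash
python3 - <<'E'
from h import *
w=load("wrist1")
g=w["p"].astype(int)
mk=np.zeros(g.shape[:2],np.uint8);mk[172:245,236:308]=(g.max(2)<70)[172:245,236:308]
cs=max(cv2.findContours(mk,cv2.RETR_EXTERNAL,cv2.CHAIN_APPROX_NONE)[0],key=cv2.contourArea)
e=cv2.fitEllipse(cv2.convexHull(cs));print(e)
cv2.imwrite("pics/c_w1.png",cv2.resize(w["p"][170:275,225:320,::-1],None,fx=6,fy=6,interpolation=cv2.INTER_CUBIC))
for z in(82,85,88):print(z,onz(w,*e[0],z,True).round(1),onz(w,270,228.5,z+44,True).round(1))
def m1(u,v):
    d=w["d"][v,u];c,r=ray(w,u,v,True);R=cv2.Rodrigues(w["rvec"])[0];return (c+r*d/(R@r)[2]).round(1)
for q in[(250,205),(294,205),(264,227),(276,229),(240,150),(300,150)]:print(q,m1(*q))
E
```

```text
((271.2588195800781, 207.53277587890625), (55.161170959472656, 57.549598693847656), 95.35563659667969)
82 [530.7 200.3  82. ] [529.9 199.3 126. ]
85 [531.  201.1  85. ] [530.3 200.3 129. ]
88 [531.4 202.   88. ] [530.7 201.4 132. ]
(250, 205) [516.4 209.3  87.9]
(294, 205) [548.8 198.4  88.6]
(264, 227) [527.3 203.4 131.4]
(276, 229) [534.3 199.8 131.9]
(240, 150) [521.7 250.9  72.8]
(300, 150) [566.7 235.6  74. ]
```

View pics/c_w1.png

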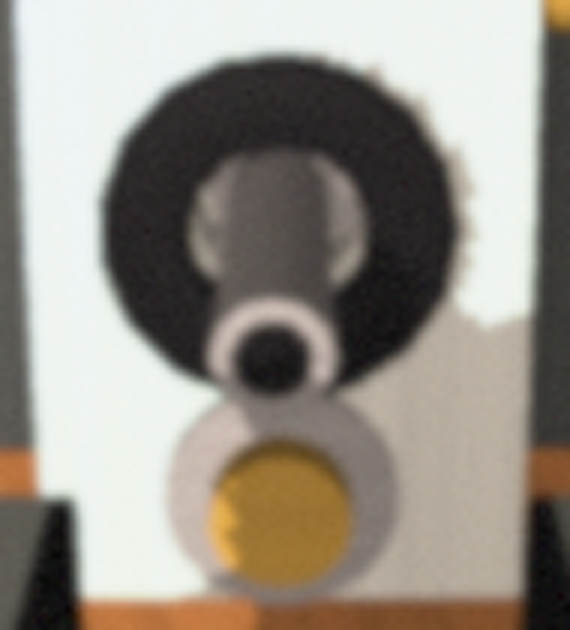

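```bash
cat >> h.py <<'E'
def fproj(m,P):
    R=cv2.Rodrigues(np.array(m["rvec"]))[0];p=R@np.array(P,float)+np.array(m["tvec"]);k=K(m)
    th=np.arctan2(np.hypot(p[0],p[1]),p[2]);a=np.arctan2(p[1],p[0]);return np.array([k[0,2]+k[0,0]*th*np.cos(a),k[1,2]+k[0,0]*th*np.sin(a)])
E
python3 - <<'E'
from h import *
w=load("wrist1")
R=cv2.Rodrigues(w["rvec"])[0];print("cam",-R.T@w["tvec"],"axis",R[2])
a=np.radians(-18.45);y=np.array([np.cos(a),np.sin(a),0]);c=np.array([531.7,202.2,0])
for z in(88,131,192,200):
    print(z,fproj(w,c+[0,0,z]).round(1),[fproj(w,c+[0,0,z]+s*y*17.9).round(1) for s in(-1,1)])
cv2.imwrite("pics/c_w1f.png",cv2.resize(w["p"][245:345,200:345,::-1],None,fx=5,fy=5,interpolation=cv2.INTER_CUBIC))
E
```

```text
cam [557.72641608 271.30511004 329.6682335 ] axis [-0.09453856 -0.2786032  -0.95574197]
88 [271.6 207.2] [array([248.6, 207.3]), array([294.6, 207. ])]
131 [271.  226.4] [array([243.6, 226.6]), array([298.5, 226.2])]
192 [269.7 270.8] [array([232.5, 270.7]), array([307.1, 270.4])]
200 [269.5 279. ] [array([230.4, 278.8]), array([308.7, 278.6])]
```

View pics/c_w1f.png

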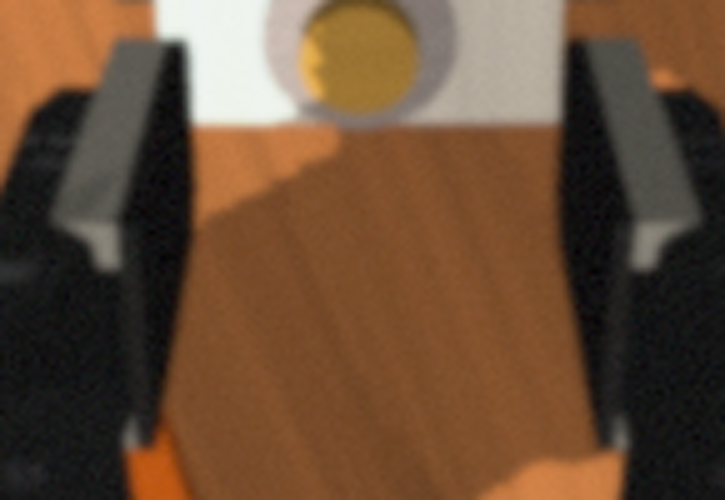

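The fingertip midline is at column 274.6, where the calibration puts it at 269.7, so the wrist extrinsics are about 2 mm off sideways. I'll centre by comparing fingers and stem in the same image, starting closer in.

{"method": "move_arm", "body": {
  "series": [
    [[0,-1,15],0,0.42],
    [[0,-2,30],0,0.42],
    [[0,-2,45],0,0.42],
    [[0,-2,45],0,0.42]
  ]
}}

```text
time_s: 2.0
eef_pos: [529.4, 203.0, 214.4]
ee_rot: [-0.001, 0.811, 0.585, -0.001]
force: [-0.5, -0.1, 0.9]
grip_width: 0.423
```

```bash
python3 snap.py wrist2 side2;python3 -c "
from h import *
w=load('wrist2');cv2.imwrite('pics/c_w2.png',cv2.resize(w['p'][180:330,190:350,::-1],None,fx=5,fy=4,interpolation=cv2.INTER_CUBIC))
w=load('side2');cv2.imwrite('pics/c_s2.png',cv2.resize(w['p'][110:240,180:290,::-1],None,fx=4.6,fy=4.6,interpolation=cv2.INTER_CUBIC))"
```

```text
2.1 pos [530. 203. 216.] yaw y -18.46 q [0.000e+00 8.114e-01 5.845e-01 1.000e-04] F [-0.66  0.51  1.18] T [ 0.02 -0.02 -0.01] g 0.42
```

View pics/c_w2.png

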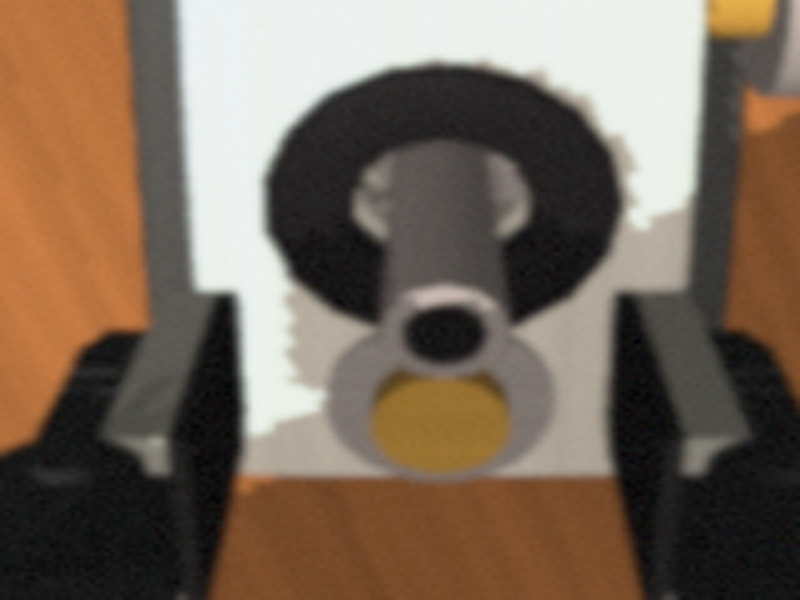

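View pics/c_s2.png

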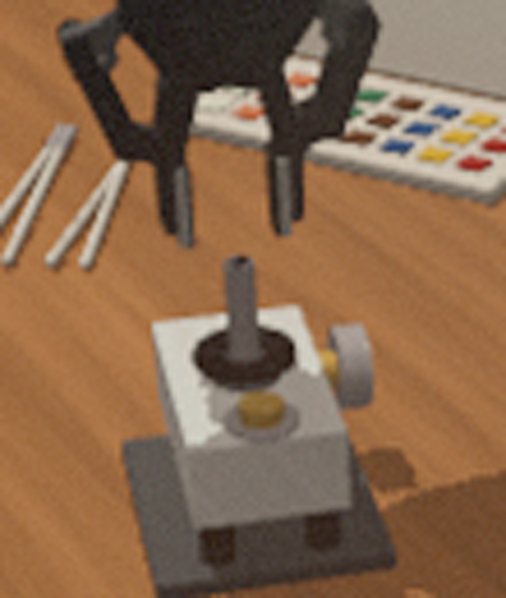

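The stem now sits about 3.4 px right of the finger midline, roughly 1.7 mm. I'll correct that, narrow the jaws to about 24 mm and come down beside the stem, stopping above the collar.

{"method": "move_arm", "body": {
  "series": [
    [[-0.5,1.7,0],0,0.3],
    [[-0.5,1.7,0],0,0.3],
    [[-0.5,1.7,12],0,0.3],
    [[-0.5,1.7,25],0,0.3],
    [[-0.5,1.7,38],0,0.3],
    [[-0.5,1.7,38],0,0.3]
  ]
}}

```text
time_s: 2.85
eef_pos: [531.0, 201.9, 176.5]
ee_rot: [-0.001, 0.811, 0.584, -0.001]
force: [-0.9, 0.3, -0.3]
grip_width: 0.297
```

```bash
python3 snap.py wrist3 side3;python3 -c "
from h import *
w=load('wrist3');cv2.imwrite('pics/c_w3.png',cv2.resize(w['p'][170:330,200:350,::-1],None,fx=5,fy=3.7,interpolation=cv2.INTER_CUBIC))
w=load('side3');cv2.imwrite('pics/c_s3.png',cv2.resize(w['p'][110:240,180:290,::-1],None,fx=4.6,fy=4.6,interpolation=cv2.INTER_CUBIC))"
```

```text
2.95 pos [531.5 201.9 177.9] yaw y -18.47 q [0.     0.8114 0.5845 0.    ] F [ 0.14 -0.08  0.66] T [-0.06  0.03 -0.01] g 0.296
```

View pics/c_w3.png

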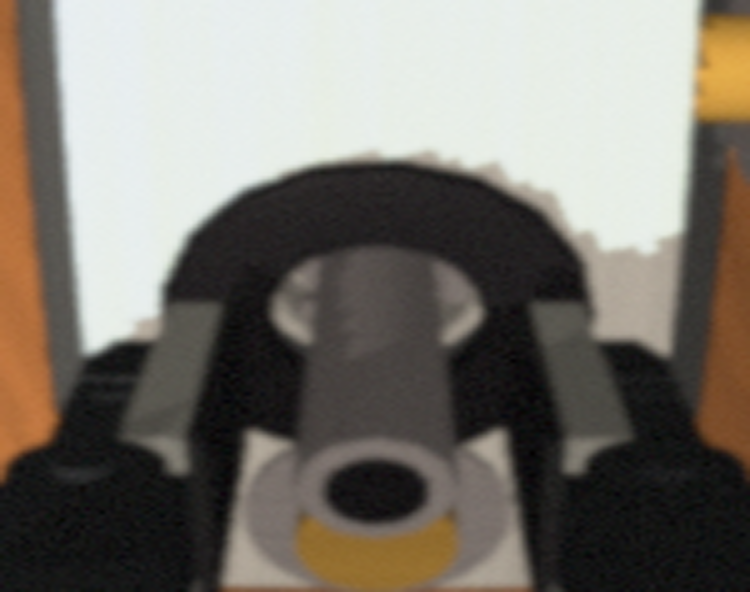

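View pics/c_s3.png

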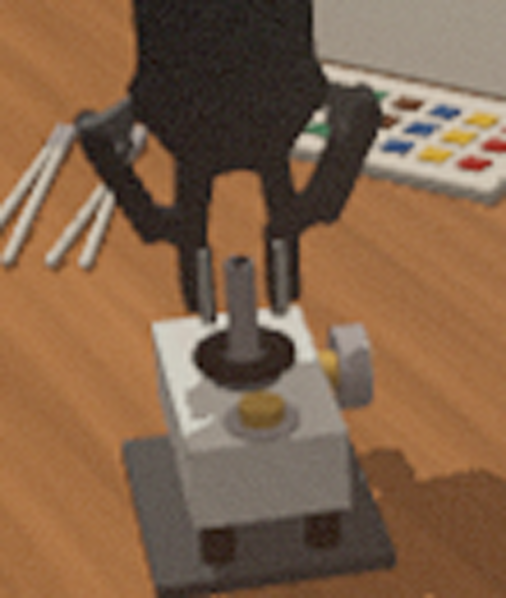

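The fingers are centred on the stem: the finger midline and the stem are both at crop column 377. Now I'll descend until the force shows contact.

{"method": "move_arm", "body": {
  "series": [
    [[0,0,4],0,0.24],
    [[0,0,8],0,0.24],
    [[0,0,10],0,0.24],
    [[0,0,12],0,0.24],
    [[0,0,12],0,0.24]
  ]
}}

```text
time_s: 3.58
eef_pos: [531.4, 201.9, 165.8]
ee_rot: [-0.0, 0.811, 0.584, -0.0]
force: [-0.6, -0.0, 0.6]
grip_width: 0.238
```

```bash
python3 snap.py
```

```text
3.575 pos [531.4 201.9 165.8] yaw y -18.47 q [-1.000e-04  8.114e-01  5.845e-01 -1.000e-04] F [-0.59 -0.03  0.62] T [ 0.03 -0.03 -0.03] g 0.238
```

{"method": "move_arm", "body": {
  "series": [
    [[0,0,1.5],0,0.24],
    [[0,0,3],0,0.24],
    [[0,0,4.5],0,0.24],
    [[0,0,4.5],0,0.24]
  ]
}}

```text
time_s: 4.08
eef_pos: [531.4, 201.9, 161.2]
ee_rot: [-0.0, 0.811, 0.584, -0.0]
force: [-0.8, 0.8, -0.1]
grip_width: 0.239
```

{"method": "move_arm", "body": {
  "series": [
    [[0,0,1],0,0.24],
    [[0,0,2],0,0.24],
    [[0,0,3],0,0.24],
    [[0,0,3],0,0.24]
  ]
}}

```text
time_s: 4.58
eef_pos: [531.5, 201.9, 158.4]
ee_rot: [0.0, 0.811, 0.584, 0.0]
force: [0.4, 0.1, 1.8]
grip_width: 0.238
```

{"method": "move_arm", "body": {
  "series": [
    [[0,0,1],0,0.24],
    [[0,0,2],0,0.24],
    [[0,0,3],0,0.24],
    [[0,0,3],0,0.24]
  ]
}}

```text
time_s: 5.08
eef_pos: [531.5, 201.9, 155.4]
ee_rot: [0.0, 0.811, 0.584, 0.0]
force: [-0.2, 0.4, 3.0]
grip_width: 0.24
```

{"method": "move_arm", "body": {
  "series": [
    [[0,0,1],0,0.24],
    [[0,0,2],0,0.24],
    [[0,0,3],0,0.24],
    [[0,0,3],0,0.24]
  ]
}}

```text
time_s: 5.58
eef_pos: [531.5, 201.9, 152.3]
ee_rot: [0.0, 0.811, 0.584, 0.0]
force: [0.1, 0.3, 3.2]
grip_width: 0.241
```

{"method": "move_arm", "body": {
  "series": [
    [[0,0,1],0,0.24],
    [[0,0,2],0,0.24],
    [[0,0,2],0,0.24]
  ]
}}

```text
time_s: 5.95
eef_pos: [531.5, 201.9, 150.4]
ee_rot: [0.0, 0.811, 0.584, 0.0]
force: [0.0, -1.0, 3.3]
grip_width: 0.244
```

{"method": "move_arm", "body": {
  "series": [
    [[0,0,1],0,0.24],
    [[0,0,2],0,0.24],
    [[0,0,2],0,0.24]
  ]
}}

```text
time_s: 6.32
eef_pos: [531.5, 201.9, 148.4]
ee_rot: [0.0, 0.811, 0.584, 0.0]
force: [0.9, 0.3, 3.7]
grip_width: 0.241
```

{"method": "move_arm", "body": {
  "series": [
    [[0,0,1],0,0.24],
    [[0,0,2],0,0.24],
    [[0,0,2],0,0.24]
  ]
}}

```text
time_s: 6.7
eef_pos: [531.5, 201.9, 146.5]
ee_rot: [0.0, 0.811, 0.584, 0.0]
force: [-0.3, 0.1, 4.9]
grip_width: 0.242
```

{"method": "move_arm", "body": {
  "series": [
    [[0,0,1],0,0.24],
    [[0,0,2],0,0.24],
    [[0,0,2],0,0.24]
  ]
}}

```text
time_s: 7.08
eef_pos: [531.5, 201.9, 144.6]
ee_rot: [0.0, 0.811, 0.584, 0.0]
force: [-0.8, -0.0, 5.8]
grip_width: 0.237
```

{"method": "move_arm", "body": {
  "series": [
    [[0,0,1],0,0.24],
    [[0,0,2],0,0.24],
    [[0,0,2],0,0.24]
  ]
}}

```text
time_s: 7.45
eef_pos: [531.5, 201.9, 142.6]
ee_rot: [0.0, 0.811, 0.584, 0.0]
force: [-0.5, -0.0, 6.1]
grip_width: 0.239
```

{"method": "move_arm", "body": {
  "series": [
    [[0,0,1],0,0.24],
    [[0,0,1],0,0.24]
  ]
}}

```text
time_s: 7.7
eef_pos: [531.5, 201.9, 141.7]
ee_rot: [0.0, 0.811, 0.584, 0.0]
force: [0.1, -0.8, 6.7]
grip_width: 0.242
```

{"method": "move_arm", "body": {
  "series": [
    [[0,0,1],0,0.24],
    [[0,0,1],0,0.24]
  ]
}}

```text
time_s: 7.95
eef_pos: [531.5, 202.0, 140.8]
ee_rot: [0.0, 0.811, 0.584, 0.0]
force: [-0.6, 0.2, 7.2]
grip_width: 0.241
```

{"method": "move_arm", "body": {
  "series": [
    [[0,0,0.8],0,0.24],
    [[0,0,0.8],0,0.24]
  ]
}}

```text
time_s: 8.2
eef_pos: [531.5, 202.0, 140.0]
ee_rot: [0.0, 0.811, 0.584, 0.0]
force: [-1.0, 1.2, 8.0]
grip_width: 0.241
```

{"method": "move_arm", "body": {
  "series": [
    [[0,0,0.6],0,0.24],
    [[0,0,0.6],0,0.24]
  ]
}}

```text
time_s: 8.45
eef_pos: [531.5, 202.0, 139.4]
ee_rot: [0.0, 0.811, 0.584, 0.0]
force: [-0.5, 0.0, 7.6]
grip_width: 0.24
```

{"method": "move_arm", "body": {
  "series": [
    [[0,0,0.5],0,0.24],
    [[0,0,0.5],0,0.24]
  ]
}}

```text
time_s: 8.7
eef_pos: [531.5, 202.0, 139.2]
ee_rot: [0.0, 0.811, 0.584, 0.0]
force: [-2.6, 0.2, 9.7]
grip_width: 0.244
```

```bash
python3 snap.py side4;python3 -c "
from h import *
w=load('side4');cv2.imwrite('pics/c_s4.png',cv2.resize(w['p'][110:240,180:290,::-1],None,fx=4.6,fy=4.6,interpolation=cv2.INTER_CUBIC))"
```

```text
8.75 pos [531.5 202.  139.2] yaw y -18.47 q [1.000e-04 8.114e-01 5.845e-01 3.000e-04] F [-1.54 -0.18 10.42] T [ 0.02  0.31 -0.04] g 0.239
```

View pics/c_s4.png

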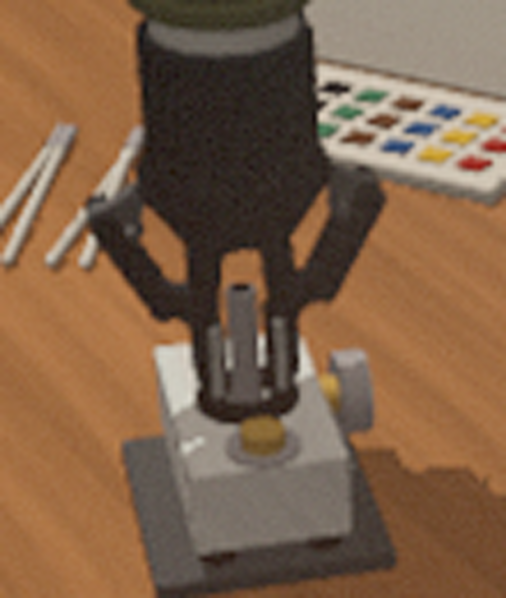

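The force jumped to about 10 N while the hand stopped short of its command, and the side view shows the block on its buffers with the collar flush. So the collar is bottomed. Now I'll close in small steps, backing off slightly to allow for the pads swinging forward.

{"method": "move_arm", "body": {
  "series": [
    [[0,0,-0.2],0,0.22],
    [[0,0,-0.2],0,0.22]
  ]
}}

```text
time_s: 9.0
eef_pos: [531.2, 202.1, 139.3]
ee_rot: [-0.0, 0.811, 0.585, -0.0]
force: [-3.2, 0.4, 11.6]
grip_width: 0.222
```

{"method": "move_arm", "body": {
  "series": [
    [[0,0,-0.2],0,0.2],
    [[0,0,-0.2],0,0.2]
  ]
}}

```text
time_s: 9.25
eef_pos: [531.6, 202.0, 139.5]
ee_rot: [0.0, 0.811, 0.585, 0.0]
force: [-0.3, -0.6, 8.1]
grip_width: 0.201
```

{"method": "move_arm", "body": {
  "series": [
    [[0,0,-0.1],0,0.19],
    [[0,0,-0.1],0,0.19]
  ]
}}

```text
time_s: 9.5
eef_pos: [531.3, 202.1, 139.5]
ee_rot: [-0.0, 0.811, 0.584, 0.0]
force: [-1.6, 1.1, 8.9]
grip_width: 0.187
```

```bash
python3 snap.py wrist5;python3 -c "
from h import *
w=load('wrist5');cv2.imwrite('pics/c_w5.png',cv2.resize(w['p'][190:420,200:350,::-1],None,fx=4,fy=2.6,interpolation=cv2.INTER_CUBIC))"
```

```text
9.55 pos [531.3 202.  139.5] yaw y -18.46 q [-1.000e-04  8.114e-01  5.845e-01  1.000e-04] F [-2.58 -0.57  8.11] T [0.09 0.27 0.03] g 0.192
```

View pics/c_w5.png

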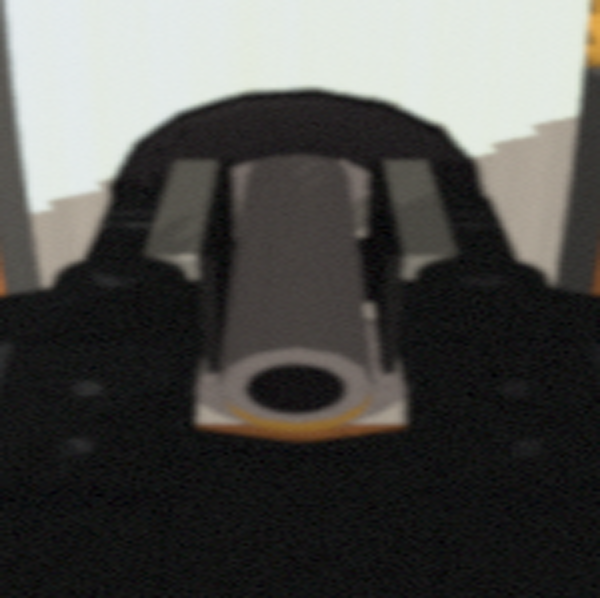

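{"method": "move_arm", "body": {
  "series": [
    [[0,0,0],0,0.175],
    [[0,0,0],0,0.165],
    [[0,0,0],0,0.155]
  ],
  "force": 20
}}

```text
time_s: 9.93
eef_pos: [531.7, 201.9, 139.6]
ee_rot: [0.0, 0.811, 0.584, 0.0]
force: [0.2, -0.7, 7.6]
grip_width: 0.163
```

```bash
python3 snap.py
```

```text
9.925 pos [531.7 201.9 139.6] yaw y -18.47 q [3.000e-04 8.114e-01 5.845e-01 5.000e-04] F [ 0.18 -0.7   7.6 ] T [-0.06  0.03 -0.02] g 0.163
```

{"method": "move_arm", "body": {
  "series": [
    [[0,0,0.3],0,0.163],
    [[0,0,0.3],0,0.12],
    [[0,0,0.3],0,0.1],
    [[0,0,0.3],0,0.1]
  ],
  "force": 20
}}

```text
time_s: 10.42
eef_pos: [531.7, 201.9, 139.5]
ee_rot: [0.0, 0.811, 0.584, 0.001]
force: [-0.2, -0.6, 9.2]
grip_width: 0.159
```

```bash
python3 snap.py
```

```text
10.425 pos [531.7 201.9 139.5] yaw y -18.47 q [3.000e-04 8.114e-01 5.845e-01 5.000e-04] F [-0.2  -0.65  9.18] T [-0.05  0.1   0.05] g 0.159
```

{"method": "move_arm", "body": {
  "series": [
    [[0,0,-1],0,0.1],
    [[0,0,-2],0,0.1],
    [[0,0,-3.5],0,0.1],
    [[0,0,-5],0,0.1],
    [[0,0,-6.5],0,0.1]
  ]
}}

```text
time_s: 11.05
eef_pos: [531.4, 202.0, 145.2]
ee_rot: [-0.0, 0.811, 0.584, 0.0]
force: [1.7, 0.2, 3.9]
grip_width: 0.156
```

{"method": "move_arm", "body": {
  "series": [
    [[0,0,-2],0,0.1],
    [[0,0,-4],0,0.1],
    [[0,0,-6],0,0.1],
    [[0,0,-8],0,0.1]
  ]
}}

```text
time_s: 11.55
eef_pos: [531.3, 202.0, 153.2]
ee_rot: [-0.0, 0.811, 0.584, -0.0]
force: [0.6, 0.5, 0.9]
grip_width: 0.155
```

```bash
python3 snap.py side6;python3 -c "
from h import *
w=load('side6');cv2.imwrite('pics/c_s6.png',cv2.resize(w['p'][110:240,180:290,::-1],None,fx=4.6,fy=4.6,interpolation=cv2.INTER_CUBIC))"
```

```text
11.6 pos [531.3 201.9 153.4] yaw y -18.47 q [-1.000e-04  8.114e-01  5.845e-01 -1.000e-04] F [0.26 0.24 1.59] T [ 0.14  0.13 -0.03] g 0.157
```

View pics/c_s6.png

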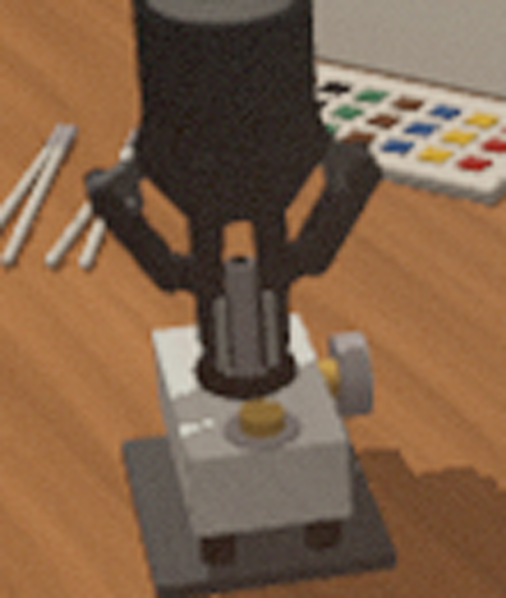

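{"method": "move_arm", "body": {
  "series": [
    [[0,0,-2],0,0.1],
    [[0,0,-4],0,0.1],
    [[0,0,-6],0,0.1],
    [[0,0,-8],0,0.1]
  ]
}}

```text
time_s: 12.1
eef_pos: [531.0, 202.0, 160.6]
ee_rot: [-0.0, 0.811, 0.584, -0.001]
force: [0.4, 2.8, -5.6]
grip_width: 0.153
```

{"method": "move_arm", "body": {
  "series": [
    [[0,0,-2],0,0.1],
    [[0,0,-4],0,0.1],
    [[0,0,-6],0,0.1]
  ]
}}

```text
time_s: 12.48
eef_pos: [531.6, 201.8, 167.7]
ee_rot: [0.0, 0.811, 0.584, 0.0]
force: [0.1, 0.9, -0.8]
grip_width: 0.157
```

```bash
python3 snap.py side7;python3 -c "
from h import *
w=load('side7');cv2.imwrite('pics/c_s7.png',cv2.resize(w['p'][110:240,180:290,::-1],None,fx=4.6,fy=4.6,interpolation=cv2.INTER_CUBIC))"
```

```text
12.525 pos [531.7 201.8 167.9] yaw y -18.47 q [3.000e-04 8.114e-01 5.845e-01 4.000e-04] F [-0.72  0.92 -1.89] T [-0.04 -0.01 -0.04] g 0.155
```

View pics/c_s7.png

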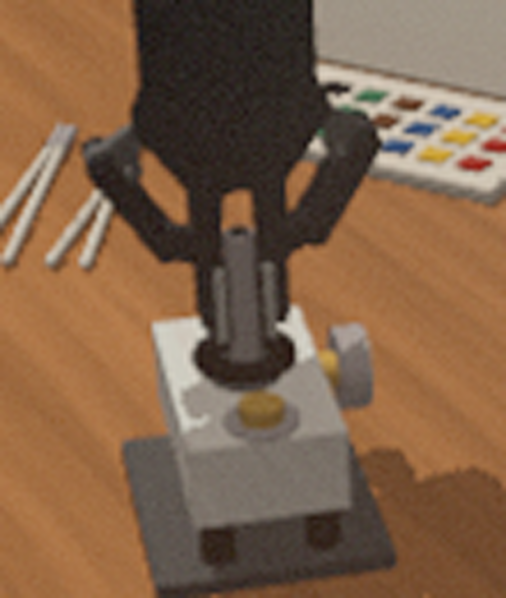

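```bash
python3 - <<'E'
from h import *
s=load("side7")
for z in(128,132,136,140,144,148): print(z,proj(s,(531.4,202,z)).round(1))
E
```

```text
128 [232.  166.9]
132 [231.9 165.2]
136 [231.8 163.4]
140 [231.6 161.6]
144 [231.5 159.9]
148 [231.4 158.1]
```

The stem has risen about 14 mm above its seated height while the block is back at its rest height, so the stem is free. I'll keep drawing it straight up.

{"method": "move_arm", "body": {
  "series": [
    [[0,0,-4],0,0.1],
    [[0,0,-8],0,0.1],
    [[0,0,-12],0,0.1],
    [[0,0,-16],0,0.1]
  ]
}}

```text
time_s: 13.02
eef_pos: [531.4, 201.9, 183.5]
ee_rot: [0.0, 0.811, 0.584, 0.0]
force: [0.1, -0.2, -1.3]
grip_width: 0.155
```

{"method": "move_arm", "body": {
  "series": [
    [[0,0,-5],0,0.1],
    [[0,0,-10],0,0.1],
    [[0,0,-20],0,0.1],
    [[0,0,-30],0,0.1],
    [[0,0,-40],0,0.1],
    [[0,0,-40],0,0.1]
  ],
  "force": 30
}}

```text
time_s: 13.78
eef_pos: [531.7, 202.0, 224.2]
ee_rot: [0.0, 0.811, 0.584, 0.001]
force: [-0.6, -0.2, -1.1]
grip_width: 0.151
```

```bash
python3 snap.py side8 wrist8;python3 -c "
from h import *
w=load('side8');cv2.imwrite('pics/c_s8.png',cv2.resize(w['p'][70:240,160:310,::-1],None,fx=3.5,fy=3.5,interpolation=cv2.INTER_CUBIC))"
```

```text
13.875 pos [531.3 201.9 223. ] yaw y -18.47 q [-1.000e-04  8.114e-01  5.845e-01 -1.000e-04] F [-0.25  0.49 -0.87] T [ 0.03 -0.03 -0.04] g 0.154
```

View pics/c_s8.png

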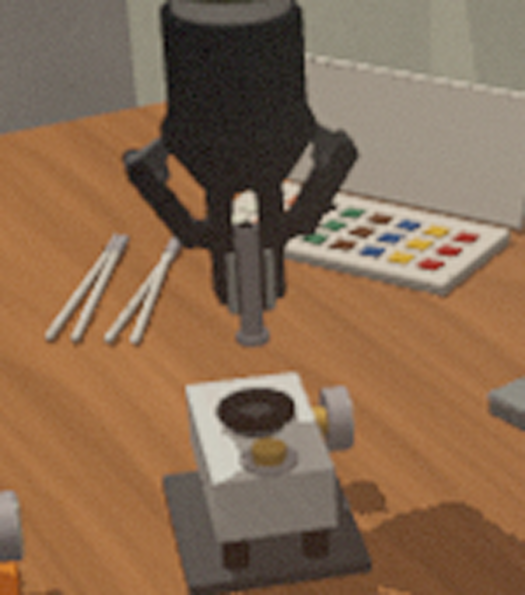

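View pics/wrist8.png

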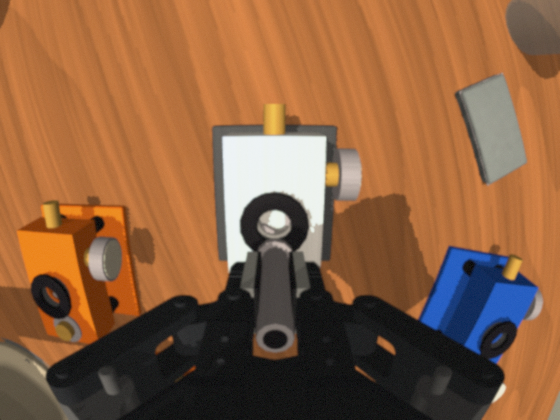

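The stem is out, hanging upright with its foot at about z = 128 (side image (232.6,167)), and the collar has sprung back. Next I'll carry it over the rack at the same height.

{"method": "move_arm", "body": {
  "series": [
    [[-15,6,0],0,0.1],
    [[-50,20,0],0,0.1],
    [[-90,37,0],0,0.1],
    [[-130,53,0],0,0.1],
    [[-170,69,0],0,0.1],
    [[-210,86,0],0,0.1],
    [[-250,102,5],0,0.1],
    [[-280,114,15],0,0.1],
    [[-296,121,21],0,0.1],
    [[-296,121,21],0,0.1]
  ]
}}

```text
time_s: 15.12
eef_pos: [552.1, -117.9, 201.6]
ee_rot: [-0.001, 0.812, 0.584, -0.0]
force: [-0.5, -1.2, 0.1]
grip_width: 0.155
```

{"method": "move_arm", "body": {
  "series": [
    [[0,0,0],0,0.1]
  ]
}}

```text
time_s: 15.25
eef_pos: [552.4, -116.3, 202.5]
ee_rot: [-0.0, 0.811, 0.585, 0.0]
force: [0.4, -0.1, -0.8]
grip_width: 0.152
```

```bash
python3 snap.py side9 wrist9;python3 -c "
from h import *
w=load('wrist9');cv2.imwrite('pics/c_w9.png',cv2.resize(w['p'][140:330,180:370,::-1],None,fx=3.1,fy=3.1,interpolation=cv2.INTER_CUBIC))
w=load('side9');cv2.imwrite('pics/c_s9.png',cv2.resize(w['p'][170:370,250:420,::-1],None,fx=3,fy=3,interpolation=cv2.INTER_CUBIC))"
```

```text
15.35 pos [ 552.5 -116.1  202.6] yaw y -18.39 q [1.00e-04 8.11e-01 5.85e-01 2.00e-04] F [-0.16 -0.06 -1.79] T [ 0.   -0.07  0.03] g 0.155
```

View pics/c_w9.png

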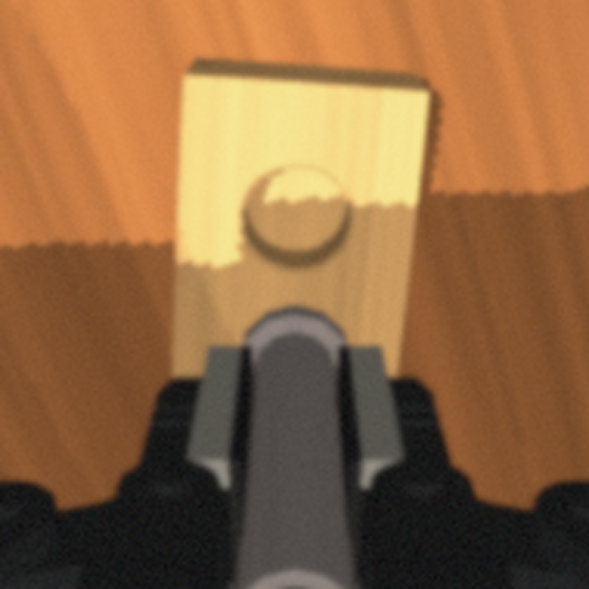

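View pics/c_s9.png

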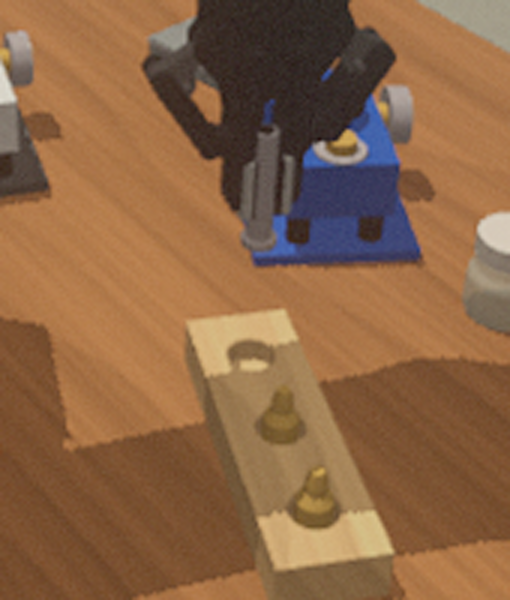

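```bash
python3 - <<'E'
from h import *
w=load("wrist9");s=load("side9")
print("rec wrist",onz(w,275.3,209.0,30,True).round(1))
print("rim edges",[onz(w,180+c[0]/3.1-.3,140+c[1]/3.1-.3,30,True).round(1) for c in((243,213),(350,213),(296,163),(296,267))])
# rack top corners in wrist (far end)
a,b=[onz(w,180+c[0]/3.1-.3,140+c[1]/3.1-.3,30,True) for c in((187,74),(430,90))];print(a.round(1),b.round(1),np.linalg.norm(a-b))
print("side rim",onz(s,250+251/3-.3,170+355/3-.3,30).round(1))
for z in(107,143,179): print(z,proj(s,(552.5,-116.1,z)).round(1))
print("seen foot",(250+259/3-.3,170+242/3-.3),"top",(250+268/3-.3,170+130/3-.3))
print("side collar at start",onz(s,232.9,186.9,88).round(1))
E
```

```text
rec wrist [ 553.  -116.4   30. ]
rim edges [array([ 540.4, -111.7,   30. ]), array([ 566. , -120.2,   30. ]), array([ 557.2, -103.6,   30. ]), array([ 548.5, -129.7,   30. ])]
[539.1 -73.9  30. ] [594.2 -96.4  30. ] 59.55480925314218
side rim [ 549.9 -120.    30. ]
107 [335.7 250.1]
143 [336.9 231.9]
179 [338.2 212.7]
seen foot (336.0333333333333, 250.36666666666667) top (339.0333333333333, 213.03333333333333)
side collar at start [525.5 191.6  88. ]
```

Wrist view: the recess centre measures (553.0, −116.4), with a 27 mm rim as it should be. The foot's pixel in the side view matches an upright stem under the TCP. I'll descend to just above the mouth and check.

{"method": "move_arm", "body": {
  "series": [
    [[0,0.5,15],0,0.1],
    [[0,0.5,32],0,0.1],
    [[0,0.5,48],0,0.1],
    [[0,0.5,60],0,0.1],
    [[0,0.5,68],0,0.1],
    [[0,0.5,72],0,0.1],
    [[0,0.5,72],0,0.1]
  ]
}}

```text
time_s: 16.23
eef_pos: [553.0, -117.4, 130.2]
ee_rot: [0.0, 0.811, 0.584, 0.0]
force: [0.1, 1.1, -1.9]
grip_width: 0.154
```

```bash
python3 snap.py side10 wrist10;python3 -c "
from h import *
w=load('wrist10');cv2.imwrite('pics/c_w10.png',cv2.resize(w['p'][140:330,180:370,::-1],None,fx=3.1,fy=3.1,interpolation=cv2.INTER_CUBIC))
w=load('side10');cv2.imwrite('pics/c_s10.png',cv2.resize(w['p'][230:370,280:400,::-1],None,fx=4.2,fy=4.2,interpolation=cv2.INTER_CUBIC))
for x,y in((553,-116.4),(552.5,-116.1)): print([proj(w,(x,y,z)).round(1) for z in (30,35,107)])"
```

```text
16.325 pos [ 553.1 -117.4  130.6] yaw y -18.47 q [3.000e-04 8.114e-01 5.844e-01 2.000e-04] F [ 0.01  0.14 -0.72] T [-0.02 -0.01  0.03] g 0.158
[array([333.5, 286.2]), array([333.7, 284. ]), array([336. , 250.1])]
[array([333.2, 286.2]), array([333.3, 284. ]), array([335.7, 250.1])]
```

View pics/c_w10.png

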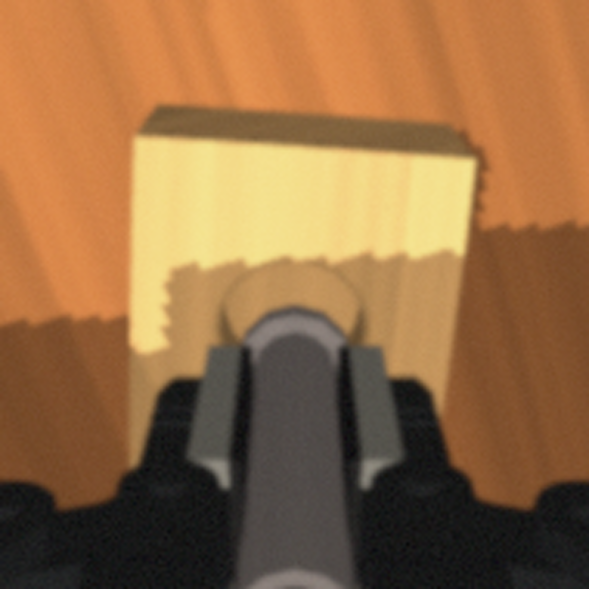

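View pics/c_s10.png

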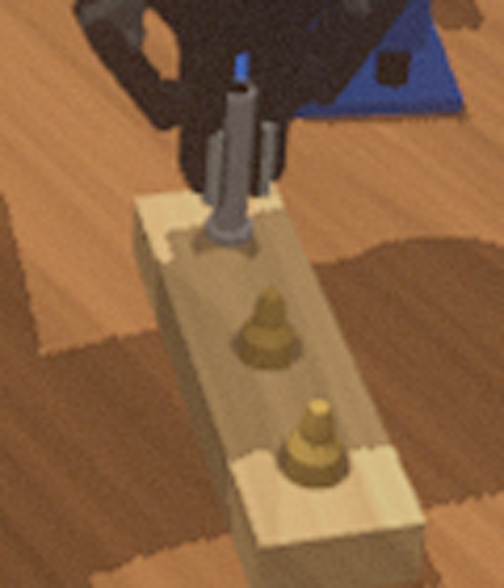

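{"method": "move_arm", "body": {
  "series": [
    [[0.9,-0.5,0],0,0.1],
    [[0.9,-0.5,4],0,0.1],
    [[0.9,-0.5,8],0,0.1],
    [[0.9,-0.5,12],0,0.1],
    [[0.9,-0.5,15],0,0.1],
    [[0.9,-0.5,15],0,0.1]
  ]
}}

```text
time_s: 17.08
eef_pos: [552.6, -116.3, 114.9]
ee_rot: [-0.0, 0.811, 0.584, -0.0]
force: [-0.7, -0.0, -0.2]
grip_width: 0.155
```

```bash
python3 snap.py
```

```text
17.075 pos [ 552.6 -116.3  114.9] yaw y -18.47 q [-2.000e-04  8.114e-01  5.845e-01 -1.000e-04] F [-0.69 -0.03 -0.16] T [ 0.01  0.05 -0.03] g 0.155
```

Predicted foot height is about 20 mm, so 5 mm to go. I'll feel for the floor.

{"method": "move_arm", "body": {
  "series": [
    [[0,0,1],0,0.1],
    [[0,0,2],0,0.1],
    [[0,0,3],0,0.1],
    [[0,0,3],0,0.1]
  ]
}}

```text
time_s: 17.58
eef_pos: [552.7, -116.3, 112.1]
ee_rot: [-0.0, 0.811, 0.584, -0.0]
force: [0.2, 1.0, -1.8]
grip_width: 0.155
```

{"method": "move_arm", "body": {
  "series": [
    [[0,0,1],0,0.1],
    [[0,0,1],0,0.1]
  ]
}}

```text
time_s: 17.82
eef_pos: [552.7, -116.3, 111.1]
ee_rot: [-0.0, 0.811, 0.584, -0.0]
force: [-0.4, -0.2, -1.2]
grip_width: 0.156
```

{"method": "move_arm", "body": {
  "series": [
    [[0,0,0.7],0,0.1],
    [[0,0,0.7],0,0.1]
  ]
}}

```text
time_s: 18.08
eef_pos: [552.7, -116.3, 110.4]
ee_rot: [-0.0, 0.811, 0.584, -0.0]
force: [-0.2, -1.1, -1.6]
grip_width: 0.154
```

{"method": "move_arm", "body": {
  "series": [
    [[0,0,0.7],0,0.1],
    [[0,0,0.7],0,0.1]
  ]
}}

```text
time_s: 18.32
eef_pos: [552.7, -116.3, 109.7]
ee_rot: [-0.0, 0.811, 0.584, -0.0]
force: [0.1, -0.9, -0.2]
grip_width: 0.152
```

{"method": "move_arm", "body": {
  "series": [
    [[0,0,0.7],0,0.1],
    [[0,0,0.7],0,0.1]
  ]
}}

```text
time_s: 18.58
eef_pos: [552.7, -116.3, 109.0]
ee_rot: [-0.0, 0.811, 0.584, -0.0]
force: [-0.6, 1.0, -1.7]
grip_width: 0.15
```

{"method": "move_arm", "body": {
  "series": [
    [[0,0,0.7],0,0.1],
    [[0,0,0.7],0,0.1]
  ]
}}

```text
time_s: 18.82
eef_pos: [552.7, -116.3, 108.3]
ee_rot: [-0.0, 0.811, 0.584, -0.0]
force: [0.0, 0.2, -0.4]
grip_width: 0.154
```

{"method": "move_arm", "body": {
  "series": [
    [[0,0,0.7],0,0.1],
    [[0,0,0.7],0,0.1]
  ]
}}

```text
time_s: 19.08
eef_pos: [552.8, -116.3, 108.0]
ee_rot: [0.0, 0.811, 0.584, 0.0]
force: [-0.6, 0.5, 2.7]
grip_width: 0.155
```

```bash
python3 snap.py side11;python3 -c "
from h import *
w=load('side11');cv2.imwrite('pics/c_s11.png',cv2.resize(w['p'][230:330,290:390,::-1],None,fx=5.5,fy=5.5,interpolation=cv2.INTER_CUBIC))"
```

```text
19.125 pos [ 552.7 -116.3  108. ] yaw y -18.47 q [1.000e-04 8.114e-01 5.845e-01 1.000e-04] F [-1.    0.12  3.18] T [0.05 0.19 0.02] g 0.155
```

View pics/c_s11.png

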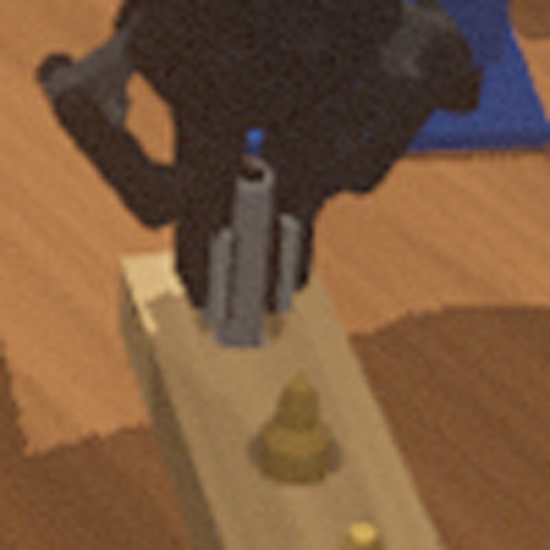

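The foot is inside the recess and touching the floor: about 3 N at TCP z = 108, against 110 expected. I'll release gently.

{"method": "move_arm", "body": {
  "series": [
    [[0,0,-0.4],0,0.155],
    [[0,0,-0.4],0,0.165],
    [[0,0,-0.4],0,0.18],
    [[0,0,-0.4],0,0.21],
    [[0,0,-0.4],0,0.26],
    [[0,0,-0.4],0,0.32],
    [[0,0,-0.4],0,0.38],
    [[0,0,-0.4],0,0.4]
  ]
}}

```text
time_s: 20.12
eef_pos: [552.7, -116.3, 108.1]
ee_rot: [0.0, 0.811, 0.584, -0.0]
force: [-0.4, -0.2, -0.1]
grip_width: 0.398
```

```bash
python3 snap.py wrist12 side12;python3 -c "
from h import *
w=load('wrist12');cv2.imwrite('pics/c_w12.png',cv2.resize(w['p'][190:420,190:360,::-1],None,fx=3.5,fy=2.6,interpolation=cv2.INTER_CUBIC))"
```

```text
20.225 pos [ 552.7 -116.3  108.1] yaw y -18.47 q [ 0.      0.8114  0.5845 -0.    ] F [ 0.66  0.22 -0.43] T [ 0.02  0.04 -0.01] g 0.398
```

View pics/c_w12.png

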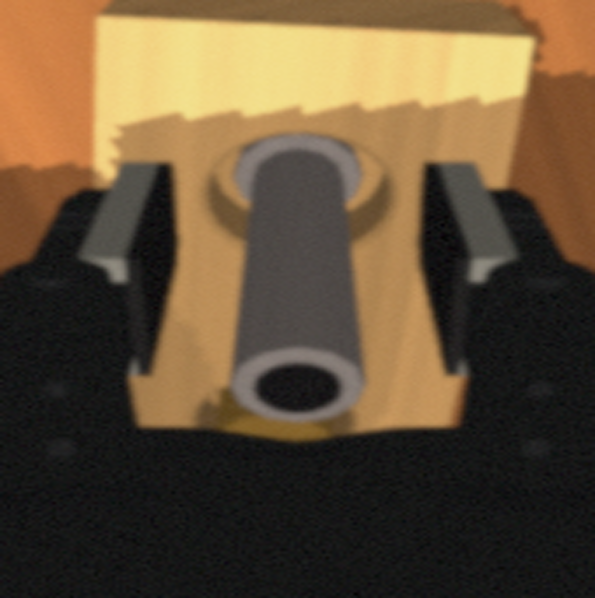

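Wrist view: the stem stands free between the open fingers, its foot inside the recess rim. I'll withdraw straight up.

{"method": "move_arm", "body": {
  "series": [
    [[0,0,-8],0,0.4],
    [[0,0,-20],0,0.4],
    [[0,0,-40],0,0.4],
    [[0,0,-65],0,0.4],
    [[0,0,-90],0,0.4],
    [[0,0,-115],0,0.4],
    [[0,0,-125],0,0.4],
    [[0,0,-125],0,0.4]
  ]
}}

```text
time_s: 21.22
eef_pos: [552.7, -116.3, 233.5]
ee_rot: [0.0, 0.811, 0.584, 0.0]
force: [0.2, -0.4, -0.3]
grip_width: 0.398
```

```bash
python3 snap.py side13 wrist13; python3 - <<'E'
from h import *
w=load('wrist13');s=load('side13')
a=cv2.resize(w['p'][140:340,180:380,::-1],(400,400));b=cv2.resize(s['p'][220:370,290:440,::-1],(400,400));cv2.imwrite('pics/c13.png',np.hstack([a,b]))
print([proj(s,(552.9,-116.4,z)).round(1) for z in(30,87)],[fproj(w,(552.9,-116.4,z)).round(1) for z in(30,87)])
E
```

```text
21.325 pos [ 552.4 -116.2  232.3] yaw y -18.47 q [-6.000e-04  8.114e-01  5.845e-01 -4.000e-04] F [-0.61  0.5  -0.47] T [ 0.04 -0.04 -0.  ] g 0.4
[array([333.5, 286.2]), array([335.3, 259.8])] [array([275.2, 198.6]), array([275.4, 220.2])]
```

View pics/c13.png

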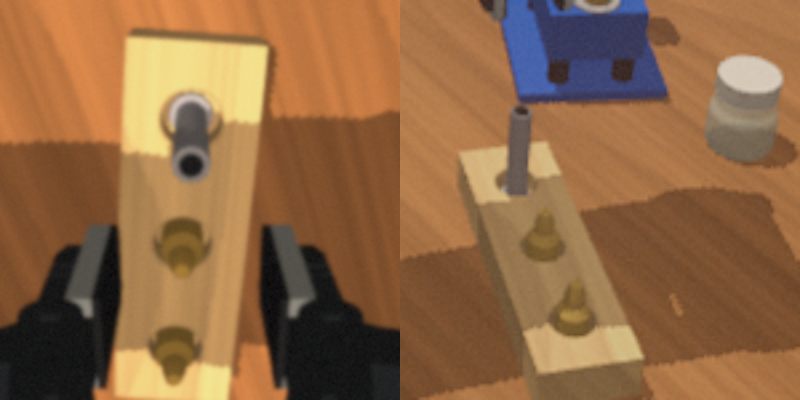

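View pics/side13.png

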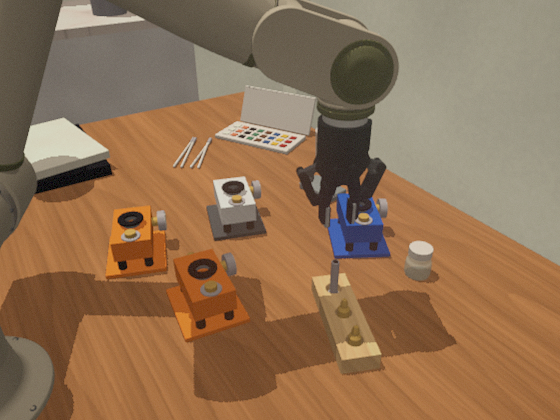

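The stem top in the side view is at (335,261), against (335.3,259.8) predicted for a stem standing upright on the floor. The nozzles, jar and tin look undisturbed. Handing in.

```bash
python3 -c "
from rig import ctrl
print(ctrl.finish_job())"
```

```text
the job is handed in; nothing more can be done
None
```

I drew the stem out with the collar held in and stood it in the rack's empty recess. I let go and handed the job in at about 21 s; no verdict was reported.

- **Collar and stem:** I pressed the collar with the fingertips either side of the stem until it bottomed. The highest wrist reading was about 11.6 N, against the 16 N limit. I then closed on the stem at 20 N, which I expected to slip before reaching the 20 N wrench limit, and lifted it straight out.
- **Disagreement on the way up:** One reading during the lift showed a pull of about 5.6 N, and the stem appeared to slip 1–2 mm in the pads. That is well under the 20 N limit, and the block was back at its rest height. The next reading was back to about 1 N.
- **Placing:** The foot met the floor with the hand at 108 mm, where I had predicted about 110 mm, which fits that slip.
- **Last checks:** The stem top was within about 1.5 px of where an upright stem on the floor should appear in the side view. The foot is inside the recess rim, the gripper is clear, and the nozzles, jar and tin looked undisturbed by eye.
- **Camera calibration:** The side camera disagreed with the top and wrist cameras by 3–12 mm, and the wrist camera's finger position was about 2 mm off. I therefore centred on the stem by comparing it with the fingers in the same wrist picture.

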